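# Follow the tall cactus round on the coasting turntable

### The arm

A 6-joint arm with a two-finger parallel gripper is mounted at the origin on the work surface. World frame = base frame: x ahead of the robot, y to its left, z up, the work surface at z = 0. Lengths are in m, angles in rad, forces in N, time in s.
With the tool pointing down it reaches from about 0.35 to 0.775 m from the base axis. Payload 7.3 kg.
Tool frame: the origin (TCP) lies between the finger pads, 19 mm behind the fingertips; this is the grasp point; z points along the fingers, y is the line along which they close (so a half turn about z gives the same grasp; the last joint's range is limited). The gripper opens to 92 mm and grips with 3 to 60 N. Pads are 19 mm wide; open, the fingers measure 130 mm over their backs; the gripper's body (75 mm by 190 mm) begins 47 mm behind the grasp point.
Start: joints at [-1.41, 0.342, 1.524, -0, 1.275, -0.146], TCP at [0.159, -0.5, 0.246] pointing down, gripper open.
Joint ranges: [-2.53, 2.53], [-0.77, 2.02], [0.04, 2.7], [-1, 4.14], [0.28, 2.66], [-3.11, 3.11]. Speed limits (rad/s): [2.57, 2.57, 3.14, 3.14, 3.14, 3.14].

### API

Orientations are given as [roll, pitch, yaw] about the fixed x, y, z axes, in that order (R = Rz(yaw) Ry(pitch) Rx(roll)).
In Python, from cell import * gives the robot as it stands. The module is installed in compiled form; this text tells all that it offers.
- The arm moves only by the tool arm_command, never from a script. Its argument "series" is a list of rows, each an object of numbers: "x", "y", "z": the shift along the tool's x, y, z in mm; "rx", "ry", "rz": the turn, a rotation vector about the tool's x, y, z in degrees. A call has 1 to 20 rows; each row is the pose to reach, as a shift and turn from the pose commanded when the call began, along the tool's axes at that moment; what a row does not reach only later rows make up. A row lasts 1/10 s, in which the tool goes at most 50 mm and 8.59 degrees, less where a joint would pass 70% of its speed; a pose out of reach is approached as far as the arm can. A call with a gripper value outside its range is refused whole. "hand" is the finger opening in mm, from 0 to 91.8, set as the call begins (left out, the last holds). The fingers move at their own pace and stop on an object; "squeeze" is the grip in N (left out, the last holds). Time passes only in rows, so rows that repeat a pose let the fingers close. It gives the time, the measured TCP pose, the force, the opening and the grip force at its end, in the units of the state.
- observe(): the state, without advancing time (a new reading comes with each control period).
- read_camera(name): name is "scene" or "top" or "wrist"; returns a dict with "pixels" (384x512x3 uint8, blue, green, red), "K" (3x3 intrinsics, pixels), "rvec" (rotation vector, rad) and "tvec" (3), from world to camera coordinates, as OpenCV has them. Camera axes: x right, y down, z forward; pixel columns grow to the right and rows downward; lengths in m; the calibration is good to about 2 mm. The wrist camera is an equidistant fisheye: a pixel r from the principal point sees the ray r / f radians off the axis. A picture is of the moment at which its call begins. There is no depth.
- hand_in(): hands the job in; it is judged then, once.
Trained networks look in a picture, given as the dict that the camera call returned (one of the last four; its "shot" number tells which), for a name from the list of things; names that differ only in an ending like _2 or _b are one class to them, and where a whole thing is asked for, a point or a joint stands for the part that bears it (a point fixed in the world has none). Each returns a list of dicts, best first, with "confidence" (0 to 1); they miss things now and then, are a little off and sometimes report something else, mostly with a low value. They report only what shows in the picture. A call takes as long as a camera call. They do not tell look-alikes from the thing itself.
- boxes_of(picture, query): "point" ([x, y, z] in m, in world coordinates, good to about 4 mm: the middle of the surface that is visible of it).
- trace(picture, query): "pixels" (384x512 bool, what is visible of it).
- mark_of(picture, query): "point" ([x, y, z] in m, in world coordinates, good to about 4 mm: a listed point, or the origin of a listed thing).
The state is a dict: "time": time; "qpos": joint angles; "qvel": joint speeds; "joint_efforts": joint torques, N m; "tool_pos": TCP position; "tool_rot": TCP orientation; "contact_force": force on the tool from outside, world axes, zero at the start; "torque": the same for the moment, N m; "opening": finger opening in m; "grip_force": force on a finger pad.
Only numpy, scipy, OpenCV 4.12 (cv2) and the standard library are available. Lean on these libraries where they do the work, as an engineer would, in place of code of your own. Each camera call takes 0.05 s, during which the arm holds its last target. There are 200 camera calls.

### The job

Push the turntable round by its upright post, to about one turn in five seconds, and let go so that it coasts. Promptly bring the tool straight above the crown of the tall cactus, tool point 4 to 11 cm over it and no more than 2 cm to the side, and travel round with it, for at least 4 seconds while the table still turns faster than once in 10 seconds, then on until it has coasted to rest; finish hovering there. Never whirl the table faster than a turn in 3 seconds, touch no cactus or pot on it, and leave the other things on the bench alone.

Things in the scene. Friction and masses are not known exactly. Their poses are not given: they have to be found in the camera images.
- turntable (a joint): turntable angle (rad) about its vertical axis, 0 at the start, growing counter-clockwise seen from above; no stops, may be turned either way. Low-friction ball bearing: friction torque 0.0012 N m plus 0.0006 N m per rad/s; inertia with the cacti on 0.023 kg m2 (nominal; true masses vary by up to 25 %). Pushed to 1.25 rad/s it slows to half of that in 7 to 12 s and coasts for 15 to 30 s
- pivot (a point): centre of the turntable on the plate's upper face; does not move as it turns. The plate is level, round, aluminium, 290 across and 15 thick, 1.5 kg, its top 47 above the bench, on a smaller dark foot; the three potted cacti on it weigh 0.84 kg together
- post_top (a point): centre of the top face of the push post: a plain upright steel pin 22 in diameter standing 90 above the plate (its top 137 above the bench), 115 from the pivot, fixed to the plate and turning with it, with a low 32 mm collar at its foot
- crown (a point): topmost point of the tall column cactus, on its centre line, 150 above the pot's underside (197 above the bench); 90 from the pivot straight across from the post, goes round with the table
- tall_cactus: the tall cactus: green ribbed column 40 in diameter in a terracotta pot (70 across, 55 high), 150 high overall; origin at the centre of the pot's underside, z up; stands loose on the plate in a shallow locating ring 10 high
- ball_cactus_a: round cactus 54 across in a like pot, 97 high overall; origin at the centre of its underside; stands loose in its ring on the plate, 90 from the pivot, 100 degrees counter-clockwise from the post
- ball_cactus_b: the second round cactus, the same size, 100 degrees clockwise from the post
- plug_tray: bystander: black plug tray of seedlings, 200 x 280 x 45; origin at the centre of its underside
- pot_stack: bystander: stack of three empty terracotta pots, 88 across, 108 high; origin at the centre of its underside
- trowel: bystander: hand trowel with a wooden handle, 260 long, lying flat; origin at the centre of its underside
Mind the look-alikes: they are no part of the job. What is shaped like the ball_cactus_a but blue is not meant.

How it is judged:
On the way, in this order (a step that is already met when the one before it is completed fails the run):
1. the turntable turns freely at more than 0.8 rad/s with the robot off it ((velocity of joint turntable above 0.8 rad/s or velocity of joint turntable below -0.8 rad/s) and contact force between each of the arm, the fingers and turntable below 0.3 N), for 0.2 s.
2. the tool travels with the crown for 4 s, within 25 mm sideways and 30 to 120 mm above it, the table turning at more than 0.64 rad/s untouched ((velocity of joint turntable above 0.64 rad/s or velocity of joint turntable below -0.64 rad/s) and horizontal distance between the grasp point and crown below 0.025 m and z of the grasp point in the frame of tall_cactus between 0.18 and 0.27 m and contact force between each of the arm, the fingers and turntable below 0.3 N), for 4 s.
At the end, for the whole second after the job is handed in: the turntable is at rest (under 0.04 rad/s), the tool point hovers within 25 mm sideways of the tall cactus's crown and 30 to 120 mm above it, and all three cacti stand upright (within 0.15 rad) in their rings (velocity of joint turntable between -0.04 and 0.04 rad/s and horizontal distance between the grasp point and crown below 0.025 m and z of the grasp point in the frame of tall_cactus between 0.18 and 0.27 m and angle between each of tall_cactus, ball_cactus_a, ball_cactus_b's own z axis and vertical below 0.15 rad and distance between tall_cactus and pivot between 0.08 and 0.1 m and distance between ball_cactus_a and pivot between 0.08 and 0.1 m and distance between ball_cactus_b and pivot between 0.08 and 0.1 m); the robot touches nothing.
It fails at once if the turntable is spun faster than 2.5 rad/s (velocity of joint turntable above 2.5 rad/s or velocity of joint turntable below -2.5 rad/s).
It fails at once if the robot touches a cactus or its pot (contact force between any of the arm, the fingers and tall_cactus above 1 N or contact force between any of the arm, the fingers and ball_cactus_a above 1 N or contact force between any of the arm, the fingers and ball_cactus_b above 1 N).
It fails at once if a cactus tips (angle between any of tall_cactus, ball_cactus_a, ball_cactus_b's own z axis and vertical above 0.3 rad).
It fails at once if another thing on the bench is moved by more than 20 mm (distance of any of plug_tray, pot_stack, trowel from where it was at the start of the episode above 0.02 m).
It also fails if it takes over 72 s, if anything falls off the work surface, if the arm or the gripper's body presses on something with over 40 N, if the wrist force passes 120 N, or if a joint passes its speed limit or range.

## Working session

There is one attempt and no reset: what is moved stays moved. The work goes in short steps, Python scripts to look and compute and a tool call to move; the robot and the scene stay as the last step left them, time stands still between calls to the robot, and variables do not carry over. Pictures are saved under pics/ and viewed, at most 10 in all, crops included, and the job is handed in when it is done.

Besides the shell and the picture viewer there is one more tool, called after ">>>" in YAML: its name, and indented under it one key for each argument. arm_command: Moves the arm, as the interface text tells. Its arguments: {"type":"object","properties":{"series":{"type":"array"},"hand":{"type":"number"},"squeeze":{"type":"number"}},"required":["series"]}

```bash
mkdir -p pics; python3 - <<'E'
from cell import *
import cv2,numpy as np
s=observe(); print(s)
a=read_camera("top");b=read_camera("scene")
for c in(a,b):
    print(c["K"].tolist(),c["rvec"],c["tvec"])
    for q in["pivot","post_top","crown","tall_cactus","ball_cactus_a","plug_tray","pot_stack","trowel"]:
        print(q,[(np.round(d["point"],3).tolist(),round(d["confidence"],2)) for d in mark_of(c,q)])
cv2.imwrite("pics/1.png",np.vstack([a["pixels"]])) 
cv2.imwrite("pics/2.png",b["pixels"])
print(observe()["time"])
E
```

```text
{'time': 0.0, 'qpos': array([-1.41001110e+00,  3.42682740e-01,  1.52501127e+00, -8.30052523e-07,
        1.27537894e+00, -1.46022255e-01]), 'qvel': array([-0.0013697 ,  0.00055878, -0.00091018, -0.00015826, -0.0002236 ,
        0.00101609]), 'joint_efforts': array([-1.05420484e-03, -4.31246889e+01, -2.44221032e+01,  7.18700350e-02,
        5.59714402e-02, -9.08554171e-05]), 'tool_pos': array([ 0.15850856, -0.50011031,  0.24486769]), 'tool_rot': array([-3.14012800e+00, -2.14603036e-04,  3.06807566e-01]), 'contact_force': array([ 0.39381886,  0.87042887, -0.27452289]), 'torque': array([ 0.03483178, -0.01430059,  0.01518364]), 'grip_force': 0.0, 'opening': 0.09166165134357948}
[[457.1419316820101, 0.0, 254.21633871279232], [0.0, 457.1419316820101, 199.09366836999334], [0.0, 0.0, 1.0]] [ 2.12603504 -2.16126481  0.11442479] [0.06459636 0.56533712 1.41274957]
pivot [([0.572, 0.006, 0.047], 0.67)]
post_top []
crown [([0.511, 0.068, 0.199], 0.97)]
tall_cactus [([0.45, -0.401, 0.0], 0.66), ([0.518, 0.064, 0.049], 0.57)]
ball_cactus_a [([0.627, 0.074, 0.044], 0.95), ([0.701, 0.29, -0.002], 0.68), ([0.499, -0.049, 0.047], 0.64)]
plug_tray [([0.546, 0.533, -0.002], 0.7), ([0.517, 0.068, 0.052], 0.37)]
pot_stack []
trowel [([0.608, -0.461, 0.001], 0.58)]
[[489.5472720015824, 0.0, 254.34806690080228], [0.0, 489.5472720015824, 193.73133571676573], [0.0, 0.0, 1.0]] [ 2.09587144  0.70515473 -0.36109684] [-0.48492015 -0.06979328  2.24478488]
pivot [([0.571, 0.001, 0.045], 0.58)]
post_top [([0.655, -0.088, 0.14], 0.82)]
crown [([0.513, 0.064, 0.189], 0.85)]
tall_cactus [([0.509, 0.067, 0.051], 0.73)]
ball_cactus_a [([0.628, 0.075, 0.047], 0.84), ([0.496, -0.051, 0.048], 0.69), ([0.7, 0.287, 0.001], 0.59)]
plug_tray [([0.545, 0.53, 0.003], 0.85)]
pot_stack []
trowel [([0.612, -0.46, 0.002], 0.68)]
0.9
```

View pics/1.png

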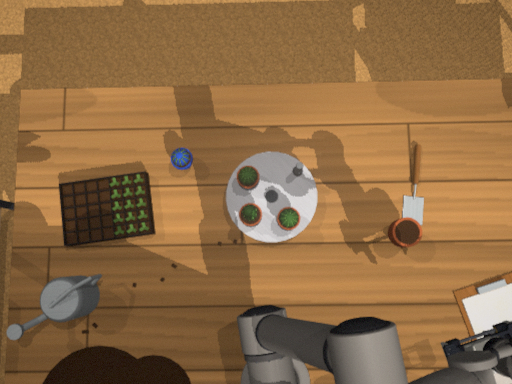

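View pics/2.png

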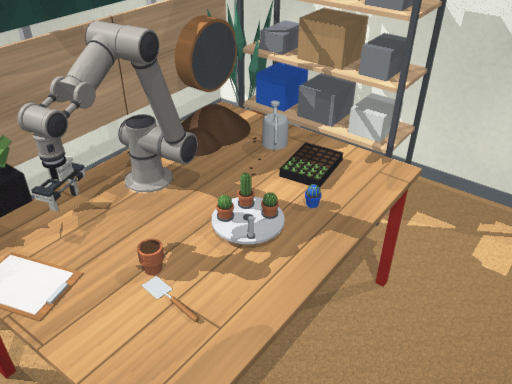

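Top view: the turntable is at (271,197), with the post at (298,170), the tall column cactus at (250,213), and ball cacti at (247,176) and (288,217). 
Things that could be mistaken for the targets:
- **Blue ball cactus** at (181,158), off the table: a look-alike, not meant.
- **Pot stack** at (405,232), which the network once labelled tall_cactus: not meant.

I choose the post and crown on the plate itself and check them in one crop.

```bash
cat >h.py <<'E'
from cell import *
import cv2,numpy as np
from scipy.spatial.transform import Rotation as Rn
P=np.array([.573,.001,.047]); PH=np.deg2rad(-47.1)   # pivot, start angle of post
def pt(th,r,z,off=0): return np.array([P[0]+r*np.cos(PH+off+th),P[1]+r*np.sin(PH+off+th),z])
def rel(world,s,yaw0):  # world TCP target -> tool shift mm
    R=Rn.from_euler("xyz",[np.pi,0,yaw0]).as_matrix()
    return 1000*(np.asarray(world)-s)@R
def proj(c,p): return cv2.projectPoints(np.array([p],float),c["rvec"],c["tvec"],c["K"],None)[0].ravel()
E
python3 - <<'E'
from h import *
c=read_camera("scene");im=c["pixels"].copy()
for p,col in((pt(0,.115,.137),(255,0,255)),(pt(0,.09,.197,np.pi),(0,255,255)),(P,(255,0,0)),(pt(0,.09,.144,np.deg2rad(100)),(0,0,255)),(pt(0,.09,.144,-np.deg2rad(100)),(0,0,255))):
    u=proj(c,p);print(u);cv2.circle(im,tuple(int(round(v)) for v in u),1,col,-1)
cv2.imwrite("pics/3.png",cv2.resize(im[160:260,190:310],None,fx=5,fy=5,interpolation=cv2.INTER_NEAREST))
s=observe();print(s["time"],s["tool_pos"],s["tool_rot"])
yaw=np.deg2rad(63);t=pt(0,.115,.25)-.030*np.array([np.cos(yaw),np.sin(yaw),0])
print(t,rel(t,s["tool_pos"],s["tool_rot"][2]))
E
```

```text
[250.1068333  217.03436053]
[245.17826814 172.92486637]
[247.44413039 217.09412004]
[269.67833749 193.55942086]
[224.01999806 196.15085279]
0.95 [ 0.1585772  -0.50050329  0.24554873] [3.14145513e+00 1.37045704e-05 3.06777062e-01]
[ 0.63766318 -0.10997263  0.25      ] [ 574.65379949 -227.61939586   -4.45127339]
```

View pics/3.png

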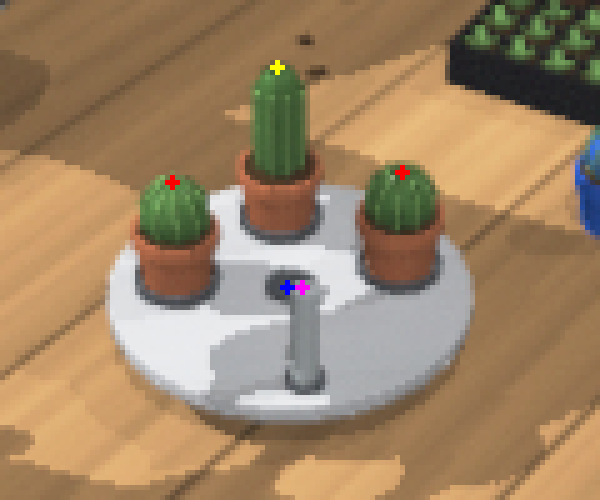

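The crop confirms it. The projected markers sit on the column's crown (278,68), the post top (303,287), the hub (288,287) and both ball tops (172,182 and 402,173). Next I move above the standoff beside the post with the fingers closed.

>>> arm_command:
  series:
    - {"x": 40, "y": -16, "rz": -4}
    - {"x": 80, "y": -32, "rz": -8}
    - {"x": 120, "y": -48, "rz": -12}
    - {"x": 160, "y": -64, "rz": -16}
    - {"x": 200, "y": -80, "rz": -20}
    - {"x": 240, "y": -96, "rz": -24}
    - {"x": 280, "y": -112, "rz": -28}
    - {"x": 320, "y": -128, "rz": -32}
    - {"x": 360, "y": -144, "rz": -36}
    - {"x": 400, "y": -160, "rz": -40}
    - {"x": 440, "y": -175, "rz": -44}
    - {"x": 480, "y": -190, "rz": -45.4}
    - {"x": 520, "y": -206, "rz": -45.4}
    - {"x": 555, "y": -220, "rz": -45.4}
    - {"x": 574, "y": -227, "rz": -45.4}
    - {"x": 574, "y": -227, "rz": -45.4}
    - {"x": 574, "y": -227, "rz": -45.4}
    - {"x": 574, "y": -227, "rz": -45.4}
    - {"x": 574, "y": -227, "rz": -45.4}
  hand: 0

```text
invalid input
```

>>> arm_command:
  series:
    - {"x": 40, "y": -16, "z": 0, "rx": 0, "ry": 0, "rz": -4}
    - {"x": 80, "y": -32, "z": 0, "rx": 0, "ry": 0, "rz": -8}
    - {"x": 120, "y": -48, "z": 0, "rx": 0, "ry": 0, "rz": -12}
    - {"x": 160, "y": -64, "z": 0, "rx": 0, "ry": 0, "rz": -16}
    - {"x": 200, "y": -80, "z": 0, "rx": 0, "ry": 0, "rz": -20}
    - {"x": 240, "y": -96, "z": 0, "rx": 0, "ry": 0, "rz": -24}
    - {"x": 280, "y": -112, "z": 0, "rx": 0, "ry": 0, "rz": -28}
    - {"x": 320, "y": -128, "z": 0, "rx": 0, "ry": 0, "rz": -32}
    - {"x": 360, "y": -144, "z": 0, "rx": 0, "ry": 0, "rz": -36}
    - {"x": 400, "y": -160, "z": 0, "rx": 0, "ry": 0, "rz": -40}
    - {"x": 440, "y": -175, "z": 0, "rx": 0, "ry": 0, "rz": -44}
    - {"x": 480, "y": -190, "z": 0, "rx": 0, "ry": 0, "rz": -45.4}
    - {"x": 520, "y": -206, "z": 0, "rx": 0, "ry": 0, "rz": -45.4}
    - {"x": 555, "y": -220, "z": 0, "rx": 0, "ry": 0, "rz": -45.4}
    - {"x": 574, "y": -227, "z": 0, "rx": 0, "ry": 0, "rz": -45.4}
    - {"x": 574, "y": -227, "z": 0, "rx": 0, "ry": 0, "rz": -45.4}
    - {"x": 574, "y": -227, "z": 0, "rx": 0, "ry": 0, "rz": -45.4}
  hand: 0
  squeeze: 10

```text
time: 2.65
tool_pos: [0.637, -0.1107, 0.245]
tool_rot: [-3.141, 0.001, 1.1]
contact_force: [0.5, -0.0, -0.3]
opening: 0.0002
grip_force: 0.0
```

>>> arm_command:
  series:
    - {"x": 0, "y": 0, "z": 35, "rx": 0, "ry": 0, "rz": 0}
    - {"x": 0, "y": 0, "z": 70, "rx": 0, "ry": 0, "rz": 0}
    - {"x": 0, "y": 0, "z": 105, "rx": 0, "ry": 0, "rz": 0}
    - {"x": 0, "y": 0, "z": 125, "rx": 0, "ry": 0, "rz": 0}
    - {"x": 0, "y": 0, "z": 133, "rx": 0, "ry": 0, "rz": 0}
    - {"x": 0, "y": 0, "z": 133, "rx": 0, "ry": 0, "rz": 0}
    - {"x": 0, "y": 0, "z": 133, "rx": 0, "ry": 0, "rz": 0}

```text
time: 3.35
tool_pos: [0.6377, -0.1115, 0.1141]
tool_rot: [3.139, -0.0, 1.099]
contact_force: [-0.1, -0.1, -0.5]
opening: 0.0004
grip_force: 0.0
```

```bash
python3 - <<'E'
from h import *
s=observe();print(s["time"],s["tool_pos"],s["tool_rot"],s["contact_force"])
yaw=s["tool_rot"][2];n=np.array([np.cos(yaw),np.sin(yaw)])
print("gap along push, lateral",((pt(0,.115,0)-s["tool_pos"])[:2]@n)-.0205,((pt(0,.115,0)-s["tool_pos"])[:2]@[n[1],-n[0]]))
th=0
w=[.3,.3,.45,.6,.75,.9,1.05,1.2,1.3,1.3,1.3]
for i,wi in enumerate(w):
    th+=wi*.1
    print(i,round(th,2),rel(pt(th,.115,0),pt(0,.115,0),yaw).round(1))
E
```

```text
3.35 [ 0.6376872  -0.11150739  0.11405955] [ 3.13929753e+00 -2.37280765e-04  1.09850887e+00] [-0.06821414 -0.12922742 -0.4539836 ]
gap along push, lateral 0.010855804226305301 -0.0007510434856084821
0 0.03 [3.3 1.1 0. ]
1 0.06 [6.5 2.2 0. ]
2 0.11 [11.5  3.5  0. ]
3 0.17 [18.3  5.   0. ]
4 0.24 [26.8  6.3  0. ]
5 0.33 [37.1  6.9  0. ]
6 0.44 [49.2  6.5  0. ]
7 0.56 [62.8  4.5  0. ]
8 0.69 [77.2  0.6  0. ]
9 0.82 [91.  -5.3 -0. ]
10 0.95 [103.9 -12.8  -0. ]
```

>>> arm_command:
  series:
    - {"x": 4, "y": 1, "z": 0, "rx": 0, "ry": 0, "rz": 0}
    - {"x": 8, "y": 2, "z": 0, "rx": 0, "ry": 0, "rz": 0}
    - {"x": 14, "y": 3, "z": 0, "rx": 0, "ry": 0, "rz": 0}
    - {"x": 22, "y": 4, "z": 0, "rx": 0, "ry": 0, "rz": 0}
    - {"x": 29, "y": 5, "z": 0, "rx": 0, "ry": 0, "rz": 0}
    - {"x": 38, "y": 6, "z": 0, "rx": 0, "ry": 0, "rz": 0}
    - {"x": 48, "y": 7, "z": 0, "rx": 0, "ry": 0, "rz": 0}
    - {"x": 60, "y": 6.5, "z": 0, "rx": 0, "ry": 0, "rz": 0}
    - {"x": 74, "y": 4.5, "z": 0, "rx": 0, "ry": 0, "rz": 0}
    - {"x": 88, "y": 0.5, "z": 0, "rx": 0, "ry": 0, "rz": 0}
    - {"x": 102, "y": -5, "z": 0, "rx": 0, "ry": 0, "rz": 0}
    - {"x": 115, "y": -13, "z": 0, "rx": 0, "ry": 0, "rz": 0}
    - {"x": 112, "y": -13, "z": -10, "rx": 0, "ry": 0, "rz": 0}
    - {"x": 105, "y": -13, "z": -50, "rx": 0, "ry": 0, "rz": 0}
    - {"x": 100, "y": -20, "z": -95, "rx": 0, "ry": 0, "rz": 0}
    - {"x": 95, "y": -45, "z": -135, "rx": 0, "ry": 0, "rz": 0}
    - {"x": 85, "y": -75, "z": -163, "rx": 0, "ry": 0, "rz": 0}
    - {"x": 75, "y": -100, "z": -163, "rx": 0, "ry": 0, "rz": 0}
    - {"x": 71, "y": -109, "z": -163, "rx": 0, "ry": 0, "rz": 0}

```text
time: 5.25
tool_pos: [0.5706, 0.002, 0.2778]
tool_rot: [3.139, -0.001, 1.099]
contact_force: [0.5, -0.1, -0.8]
opening: 0.0003
grip_force: 0.0
```

```bash
cat >m.py <<'E'
from h import *
import json,os,sys
from scipy.optimize import least_squares
from scipy.integrate import solve_ivp
npic,nrow,lead=int(sys.argv[1]),int(sys.argv[2]),float(sys.argv[3])
D=json.load(open("d.json")) if os.path.exists("d.json") else []
s0=observe(); shots=[]
for i in range(npic):
    t=observe()["time"]; c=read_camera("scene")
    for q,off in (("crown",np.pi),("post_top",0)):
        if q=="post_top" and len(sys.argv)<5: continue
        for d in mark_of(c,q)[:1]:
            p=np.array(d["point"])-P; r=np.hypot(*p[:2]); print(q,round(t,2),np.round(p+P,3),round(d["confidence"],2),round(r,3))
            if d["confidence"]>.4 and abs(r-(.09 if off else .115))<.02: D.append([t,np.arctan2(p[1],p[0])-PH-off,.005/r])
json.dump(D,open("d.json","w"))
T0=5.0
def th(x,ts):  # x: angle, speed at T0; inertia
    f=lambda t,y:[y[1],-(.0012+.0006*y[1])*x[3]/x[2] if y[1]>0 else 0]
    ts=np.asarray(ts); o=solve_ivp(f,(T0,max(ts.max(),T0)+.01),[x[0],x[1]],t_eval=np.unique(ts),max_step=.2,rtol=1e-6).y
    k=np.searchsorted(np.unique(ts),ts); return o[0][k],o[1][k]
A=np.array(D)
def res(x):
    m=th(x,A[:,0])[0]; e=(A[:,1]-m+np.pi)%(2*np.pi)-np.pi
    return np.r_[np.tanh(e/A[:,2]/3)*3,(x[1]-1.3)/.08,(x[2]-.023)/.003,(x[3]-1)/.1]
x=least_squares(res,[1.5,1.3,.023,1]).x
s=observe(); t=s["time"]; yaw=s["tool_rot"][2]
print("fit",x.round(4),"res",res(x).round(1)[-8:],"now",t,"w",th(x,[t])[1],"th",th(x,[t])[0])
cr=pt(th(x,[t])[0][0],.09,.275,np.pi); print("tool",s["tool_pos"],"crown",cr.round(3),"err mm",np.round(1000*(s["tool_pos"]-cr),0), "F",s["contact_force"].round(1))
ts=t+.1*np.arange(1,nrow+1)+lead
for a,w in zip(*th(x,ts)):
    v=rel(pt(a,.09,.275,np.pi),s["tool_pos"],yaw).round(0).astype(int); print(json.dumps(dict(x=int(v[0]),y=int(v[1]),z=int(v[2]),rx=0,ry=0,rz=0)),end=", ")
print("\nw end",th(x,ts[-1:])[1])
E
python3 m.py 5 20 .06
```

```text
crown 5.25 [ 0.53  -0.083  0.196] 0.73 0.094
crown 5.35 [ 0.539 -0.089  0.191] 0.6 0.097
crown 5.45 [ 0.554 -0.089  0.193] 0.61 0.092
crown 5.55 [ 0.563 -0.089  0.194] 0.94 0.091
crown 5.65 [ 0.574 -0.093  0.194] 0.68 0.094
fit [1.592  1.2918 0.023  1.0005] res [ 0.1 -0.1  0.3 -0.1 -0.2 -0.1 -0.   0. ] now 5.75 w [1.22794581] th [2.53687213]
tool [0.57279746 0.00190569 0.27481688] crown [ 0.586 -0.088  0.275] err mm [-13.  90.  -0.] F [ 0.4  0.5 -0.1]
{"x": -63, "y": 66, "z": 0, "rx": 0, "ry": 0, "rz": 0}, {"x": -54, "y": 73, "z": 0, "rx": 0, "ry": 0, "rz": 0}, {"x": -45, "y": 79, "z": 0, "rx": 0, "ry": 0, "rz": 0}, {"x": -36, "y": 84, "z": 0, "rx": 0, "ry": 0, "rz": 0}, {"x": -26, "y": 87, "z": 0, "rx": 0, "ry": 0, "rz": 0}, {"x": -15, "y": 89, "z": 0, "rx": 0, "ry": 0, "rz": 0}, {"x": -5, "y": 90, "z": 0, "rx": 0, "ry": 0, "rz": 0}, {"x": 6, "y": 90, "z": 0, "rx": 0, "ry": 0, "rz": 0}, {"x": 16, "y": 89, "z": 0, "rx": 0, "ry": 0, "rz": 0}, {"x": 26, "y": 87, "z": 0, "rx": 0, "ry": 0, "rz": 0}, {"x": 35, "y": 83, "z": 0, "rx": 0, "ry": 0, "rz": 0}, {"x": 44, "y": 78, "z": 0, "rx": 0, "ry": 0, "rz": 0}, {"x": 53, "y": 73, "z": 0, "rx": 0, "ry": 0, "rz": 0}, {"x": 61, "y": 67, "z": 0, "rx": 0, "ry": 0, "rz": 0}, {"x": 67, "y": 59, "z": 0, "rx": 0, "ry": 0, "rz": 0}, {"x": 73, "y": 52, "z": 0, "rx": 0, "ry": 0, "rz": 0}, {"x": 79, "y": 43, "z": 0, "rx": 0, "ry": 0, "rz": 0}, {"x": 83, "y": 34, "z": 0, "rx": 0, "ry": 0, "rz": 0}, {"x": 86, "y": 25, "z": 0, "rx": 0, "ry": 0, "rz": 0}, {"x": 88, "y": 16, "z": 0, "rx": 0, "ry": 0, "rz": 0}, 
w end [1.05881748]
```

>>> arm_command:
  series:
    - {"x": -35, "y": 35, "z": 0, "rx": 0, "ry": 0, "rz": 0}
    - {"x": -54, "y": 73, "z": 0, "rx": 0, "ry": 0, "rz": 0}
    - {"x": -45, "y": 79, "z": 0, "rx": 0, "ry": 0, "rz": 0}
    - {"x": -36, "y": 84, "z": 0, "rx": 0, "ry": 0, "rz": 0}
    - {"x": -26, "y": 87, "z": 0, "rx": 0, "ry": 0, "rz": 0}
    - {"x": -15, "y": 89, "z": 0, "rx": 0, "ry": 0, "rz": 0}
    - {"x": -5, "y": 90, "z": 0, "rx": 0, "ry": 0, "rz": 0}
    - {"x": 6, "y": 90, "z": 0, "rx": 0, "ry": 0, "rz": 0}
    - {"x": 16, "y": 89, "z": 0, "rx": 0, "ry": 0, "rz": 0}
    - {"x": 26, "y": 87, "z": 0, "rx": 0, "ry": 0, "rz": 0}
    - {"x": 35, "y": 83, "z": 0, "rx": 0, "ry": 0, "rz": 0}
    - {"x": 44, "y": 78, "z": 0, "rx": 0, "ry": 0, "rz": 0}
    - {"x": 53, "y": 73, "z": 0, "rx": 0, "ry": 0, "rz": 0}
    - {"x": 61, "y": 67, "z": 0, "rx": 0, "ry": 0, "rz": 0}
    - {"x": 67, "y": 59, "z": 0, "rx": 0, "ry": 0, "rz": 0}
    - {"x": 73, "y": 52, "z": 0, "rx": 0, "ry": 0, "rz": 0}
    - {"x": 79, "y": 43, "z": 0, "rx": 0, "ry": 0, "rz": 0}
    - {"x": 83, "y": 34, "z": 0, "rx": 0, "ry": 0, "rz": 0}
    - {"x": 86, "y": 25, "z": 0, "rx": 0, "ry": 0, "rz": 0}
    - {"x": 88, "y": 16, "z": 0, "rx": 0, "ry": 0, "rz": 0}

```text
time: 7.75
tool_pos: [0.626, 0.0737, 0.2756]
tool_rot: [3.142, 0.0, 1.099]
contact_force: [-0.5, 0.0, 0.0]
opening: 0.0005
grip_force: 0.0
```

```bash
python3 -c "
from cell import *
s=observe();print(s['time'],s['tool_pos'])"; python3 m.py 1 20 .06
```

```text
7.75 [0.62595283 0.07370203 0.27555168]
crown 7.75 [0.636 0.061 0.192] 0.6 0.087
fit [1.6072 1.2541 0.0226 1.0099] res [-0.1  0.4 -0.  -0.  -0.2 -0.6 -0.1  0.1] now 7.85 w [1.01468472] th [4.83580163]
tool [0.62571145 0.07400758 0.27587396] crown [0.631 0.07  0.275] err mm [-5.  4.  1.] F [-0.1 -0.2  0.6]
{"x": 1, "y": -8, "z": 1, "rx": 0, "ry": 0, "rz": 0}, {"x": 1, "y": -17, "z": 1, "rx": 0, "ry": 0, "rz": 0}, {"x": 0, "y": -26, "z": 1, "rx": 0, "ry": 0, "rz": 0}, {"x": -1, "y": -34, "z": 1, "rx": 0, "ry": 0, "rz": 0}, {"x": -4, "y": -43, "z": 1, "rx": 0, "ry": 0, "rz": 0}, {"x": -7, "y": -51, "z": 1, "rx": 0, "ry": 0, "rz": 0}, {"x": -11, "y": -59, "z": 1, "rx": 0, "ry": 0, "rz": 0}, {"x": -15, "y": -66, "z": 1, "rx": 0, "ry": 0, "rz": 0}, {"x": -21, "y": -72, "z": 1, "rx": 0, "ry": 0, "rz": 0}, {"x": -26, "y": -79, "z": 1, "rx": 0, "ry": 0, "rz": 0}, {"x": -33, "y": -84, "z": 1, "rx": 0, "ry": 0, "rz": 0}, {"x": -39, "y": -89, "z": 1, "rx": 0, "ry": 0, "rz": 0}, {"x": -46, "y": -93, "z": 1, "rx": 0, "ry": 0, "rz": 0}, {"x": -54, "y": -97, "z": 1, "rx": 0, "ry": 0, "rz": 0}, {"x": -61, "y": -100, "z": 1, "rx": 0, "ry": 0, "rz": 0}, {"x": -69, "y": -102, "z": 1, "rx": 0, "ry": 0, "rz": 0}, {"x": -77, "y": -103, "z": 1, "rx": 0, "ry": 0, "rz": 0}, {"x": -85, "y": -104, "z": 1, "rx": 0, "ry": 0, "rz": 0}, {"x": -92, "y": -104, "z": 1, "rx": 0, "ry": 0, "rz": 0}, {"x": -100, "y": -103, "z": 1, "rx": 0, "ry": 0, "rz": 0}, 
w end [0.85270209]
```

>>> arm_command:
  series:
    - {"x": 0, "y": -5, "z": 0, "rx": 0, "ry": 0, "rz": 0}
    - {"x": 1, "y": -14, "z": 0, "rx": 0, "ry": 0, "rz": 0}
    - {"x": 0, "y": -23, "z": 0, "rx": 0, "ry": 0, "rz": 0}
    - {"x": -1, "y": -32, "z": 0, "rx": 0, "ry": 0, "rz": 0}
    - {"x": -3, "y": -40, "z": 0, "rx": 0, "ry": 0, "rz": 0}
    - {"x": -6, "y": -48, "z": 0, "rx": 0, "ry": 0, "rz": 0}
    - {"x": -10, "y": -56, "z": 0, "rx": 0, "ry": 0, "rz": 0}
    - {"x": -14, "y": -64, "z": 0, "rx": 0, "ry": 0, "rz": 0}
    - {"x": -19, "y": -70, "z": 0, "rx": 0, "ry": 0, "rz": 0}
    - {"x": -24, "y": -77, "z": 0, "rx": 0, "ry": 0, "rz": 0}
    - {"x": -31, "y": -82, "z": 0, "rx": 0, "ry": 0, "rz": 0}
    - {"x": -37, "y": -87, "z": 0, "rx": 0, "ry": 0, "rz": 0}
    - {"x": -44, "y": -92, "z": 0, "rx": 0, "ry": 0, "rz": 0}
    - {"x": -52, "y": -96, "z": 0, "rx": 0, "ry": 0, "rz": 0}
    - {"x": -59, "y": -99, "z": 0, "rx": 0, "ry": 0, "rz": 0}
    - {"x": -67, "y": -101, "z": 0, "rx": 0, "ry": 0, "rz": 0}
    - {"x": -75, "y": -103, "z": 0, "rx": 0, "ry": 0, "rz": 0}
    - {"x": -83, "y": -104, "z": 0, "rx": 0, "ry": 0, "rz": 0}
    - {"x": -90, "y": -104, "z": 0, "rx": 0, "ry": 0, "rz": 0}
    - {"x": -98, "y": -103, "z": 0, "rx": 0, "ry": 0, "rz": 0}

```text
time: 9.85
tool_pos: [0.4901, 0.0321, 0.2755]
tool_rot: [3.141, 0.0, 1.099]
contact_force: [0.6, -0.4, -0.8]
opening: 0.0002
grip_force: 0.0
```

```bash
python3 m.py 1 20 .03
```

```text
crown 9.85 [0.489 0.023 0.194] 0.84 0.087
fit [1.5978 1.2671 0.0237 0.9813] res [ 0.4  0.  -0.  -1.   0.4 -0.4  0.2 -0.2] now 9.95 w [0.88900787] th [6.91500318]
tool [0.49015111 0.03172874 0.27551937] crown [0.485 0.018 0.275] err mm [ 6. 14.  1.] F [ 0.2 -0.1  0.1]
{"x": -24, "y": 5, "z": 1, "rx": 0, "ry": 0, "rz": 0}, {"x": -32, "y": 8, "z": 1, "rx": 0, "ry": 0, "rz": 0}, {"x": -38, "y": 12, "z": 1, "rx": 0, "ry": 0, "rz": 0}, {"x": -45, "y": 17, "z": 1, "rx": 0, "ry": 0, "rz": 0}, {"x": -51, "y": 22, "z": 1, "rx": 0, "ry": 0, "rz": 0}, {"x": -56, "y": 27, "z": 1, "rx": 0, "ry": 0, "rz": 0}, {"x": -61, "y": 33, "z": 1, "rx": 0, "ry": 0, "rz": 0}, {"x": -65, "y": 39, "z": 1, "rx": 0, "ry": 0, "rz": 0}, {"x": -69, "y": 45, "z": 1, "rx": 0, "ry": 0, "rz": 0}, {"x": -72, "y": 52, "z": 1, "rx": 0, "ry": 0, "rz": 0}, {"x": -75, "y": 59, "z": 1, "rx": 0, "ry": 0, "rz": 0}, {"x": -77, "y": 66, "z": 1, "rx": 0, "ry": 0, "rz": 0}, {"x": -78, "y": 73, "z": 1, "rx": 0, "ry": 0, "rz": 0}, {"x": -79, "y": 80, "z": 1, "rx": 0, "ry": 0, "rz": 0}, {"x": -80, "y": 87, "z": 1, "rx": 0, "ry": 0, "rz": 0}, {"x": -79, "y": 94, "z": 1, "rx": 0, "ry": 0, "rz": 0}, {"x": -79, "y": 101, "z": 1, "rx": 0, "ry": 0, "rz": 0}, {"x": -77, "y": 107, "z": 1, "rx": 0, "ry": 0, "rz": 0}, {"x": -76, "y": 114, "z": 1, "rx": 0, "ry": 0, "rz": 0}, {"x": -74, "y": 120, "z": 1, "rx": 0, "ry": 0, "rz": 0}, 
w end [0.74690014]
```

>>> arm_command:
  series:
    - {"x": -24, "y": 5, "z": 0, "rx": 0, "ry": 0, "rz": 0}
    - {"x": -32, "y": 8, "z": 0, "rx": 0, "ry": 0, "rz": 0}
    - {"x": -38, "y": 12, "z": 0, "rx": 0, "ry": 0, "rz": 0}
    - {"x": -45, "y": 17, "z": 0, "rx": 0, "ry": 0, "rz": 0}
    - {"x": -51, "y": 22, "z": 0, "rx": 0, "ry": 0, "rz": 0}
    - {"x": -56, "y": 27, "z": 0, "rx": 0, "ry": 0, "rz": 0}
    - {"x": -61, "y": 33, "z": 0, "rx": 0, "ry": 0, "rz": 0}
    - {"x": -65, "y": 39, "z": 0, "rx": 0, "ry": 0, "rz": 0}
    - {"x": -69, "y": 45, "z": 0, "rx": 0, "ry": 0, "rz": 0}
    - {"x": -72, "y": 52, "z": 0, "rx": 0, "ry": 0, "rz": 0}
    - {"x": -75, "y": 59, "z": 0, "rx": 0, "ry": 0, "rz": 0}
    - {"x": -77, "y": 66, "z": 0, "rx": 0, "ry": 0, "rz": 0}
    - {"x": -78, "y": 73, "z": 0, "rx": 0, "ry": 0, "rz": 0}
    - {"x": -79, "y": 80, "z": 0, "rx": 0, "ry": 0, "rz": 0}
    - {"x": -80, "y": 87, "z": 0, "rx": 0, "ry": 0, "rz": 0}
    - {"x": -79, "y": 94, "z": 0, "rx": 0, "ry": 0, "rz": 0}
    - {"x": -79, "y": 101, "z": 0, "rx": 0, "ry": 0, "rz": 0}
    - {"x": -77, "y": 108, "z": 0, "rx": 0, "ry": 0, "rz": 0}
    - {"x": -75, "y": 116, "z": 0, "rx": 0, "ry": 0, "rz": 0}
    - {"x": -73, "y": 123, "z": 0, "rx": 0, "ry": 0, "rz": 0}

```text
time: 11.95
tool_pos: [0.5675, -0.0883, 0.2755]
tool_rot: [3.142, 0.0, 1.099]
contact_force: [0.4, 0.2, 0.3]
opening: 0.0004
grip_force: 0.0
```

```bash
python3 m.py 1 20 .05
```

```text
crown 11.95 [ 0.56  -0.091  0.191] 0.71 0.093
fit [1.5977 1.2686 0.0235 0.9872] res [-0.  -0.  -1.   0.5 -0.1 -0.4  0.2 -0.1] now 12.05 w [0.7361117] th [8.60858558]
tool [ 0.56753989 -0.08838322  0.27521242] crown [ 0.567 -0.089  0.275] err mm [1. 0. 0.] F [-0.8  0.3 -1. ]
{"x": 4, "y": 8, "z": 0, "rx": 0, "ry": 0, "rz": 0}, {"x": 7, "y": 14, "z": 0, "rx": 0, "ry": 0, "rz": 0}, {"x": 11, "y": 19, "z": 0, "rx": 0, "ry": 0, "rz": 0}, {"x": 15, "y": 24, "z": 0, "rx": 0, "ry": 0, "rz": 0}, {"x": 19, "y": 29, "z": 0, "rx": 0, "ry": 0, "rz": 0}, {"x": 24, "y": 33, "z": 0, "rx": 0, "ry": 0, "rz": 0}, {"x": 29, "y": 37, "z": 0, "rx": 0, "ry": 0, "rz": 0}, {"x": 34, "y": 40, "z": 0, "rx": 0, "ry": 0, "rz": 0}, {"x": 39, "y": 43, "z": 0, "rx": 0, "ry": 0, "rz": 0}, {"x": 44, "y": 46, "z": 0, "rx": 0, "ry": 0, "rz": 0}, {"x": 50, "y": 48, "z": 0, "rx": 0, "ry": 0, "rz": 0}, {"x": 56, "y": 50, "z": 0, "rx": 0, "ry": 0, "rz": 0}, {"x": 61, "y": 52, "z": 0, "rx": 0, "ry": 0, "rz": 0}, {"x": 67, "y": 53, "z": 0, "rx": 0, "ry": 0, "rz": 0}, {"x": 72, "y": 54, "z": 0, "rx": 0, "ry": 0, "rz": 0}, {"x": 78, "y": 54, "z": 0, "rx": 0, "ry": 0, "rz": 0}, {"x": 84, "y": 54, "z": 0, "rx": 0, "ry": 0, "rz": 0}, {"x": 89, "y": 54, "z": 0, "rx": 0, "ry": 0, "rz": 0}, {"x": 95, "y": 53, "z": 0, "rx": 0, "ry": 0, "rz": 0}, {"x": 100, "y": 52, "z": 0, "rx": 0, "ry": 0, "rz": 0}, 
w end [0.59823476]
```

>>> arm_command:
  series:
    - {"x": 4, "y": 8, "z": 0, "rx": 0, "ry": 0, "rz": 0}
    - {"x": 7, "y": 14, "z": 0, "rx": 0, "ry": 0, "rz": 0}
    - {"x": 11, "y": 19, "z": 0, "rx": 0, "ry": 0, "rz": 0}
    - {"x": 15, "y": 24, "z": 0, "rx": 0, "ry": 0, "rz": 0}
    - {"x": 19, "y": 29, "z": 0, "rx": 0, "ry": 0, "rz": 0}
    - {"x": 24, "y": 33, "z": 0, "rx": 0, "ry": 0, "rz": 0}
    - {"x": 29, "y": 37, "z": 0, "rx": 0, "ry": 0, "rz": 0}
    - {"x": 34, "y": 40, "z": 0, "rx": 0, "ry": 0, "rz": 0}
    - {"x": 39, "y": 43, "z": 0, "rx": 0, "ry": 0, "rz": 0}
    - {"x": 44, "y": 46, "z": 0, "rx": 0, "ry": 0, "rz": 0}
    - {"x": 50, "y": 48, "z": 0, "rx": 0, "ry": 0, "rz": 0}
    - {"x": 56, "y": 50, "z": 0, "rx": 0, "ry": 0, "rz": 0}
    - {"x": 61, "y": 52, "z": 0, "rx": 0, "ry": 0, "rz": 0}
    - {"x": 67, "y": 53, "z": 0, "rx": 0, "ry": 0, "rz": 0}
    - {"x": 72, "y": 54, "z": 0, "rx": 0, "ry": 0, "rz": 0}
    - {"x": 78, "y": 54, "z": 0, "rx": 0, "ry": 0, "rz": 0}
    - {"x": 84, "y": 54, "z": 0, "rx": 0, "ry": 0, "rz": 0}
    - {"x": 89, "y": 54, "z": 0, "rx": 0, "ry": 0, "rz": 0}
    - {"x": 95, "y": 53, "z": 0, "rx": 0, "ry": 0, "rz": 0}
    - {"x": 100, "y": 52, "z": 0, "rx": 0, "ry": 0, "rz": 0}

```text
time: 14.05
tool_pos: [0.6586, -0.0223, 0.2755]
tool_rot: [3.142, 0.0, 1.099]
contact_force: [-0.7, 0.6, -0.3]
opening: 0.0003
grip_force: 0.0
```

```bash
python3 m.py 1 20 .05
```

```text
crown 14.05 [ 0.655 -0.037  0.193] 0.59 0.091
fit [1.5906 1.2875 0.0223 1.0174] res [-0.1 -1.2  0.5  0.6 -0.5 -0.2 -0.2  0.2] now 14.15 w [0.55865756] th [9.89782567]
tool [ 0.65859241 -0.0219791   0.27548377] crown [ 0.658 -0.03   0.275] err mm [1. 8. 0.] F [ 0.2 -0.5 -0.6]
{"x": 0, "y": 1, "z": 0, "rx": 0, "ry": 0, "rz": 0}, {"x": 5, "y": 0, "z": 0, "rx": 0, "ry": 0, "rz": 0}, {"x": 9, "y": -1, "z": 0, "rx": 0, "ry": 0, "rz": 0}, {"x": 14, "y": -3, "z": 0, "rx": 0, "ry": 0, "rz": 0}, {"x": 18, "y": -4, "z": 0, "rx": 0, "ry": 0, "rz": 0}, {"x": 22, "y": -6, "z": 0, "rx": 0, "ry": 0, "rz": 0}, {"x": 26, "y": -9, "z": 0, "rx": 0, "ry": 0, "rz": 0}, {"x": 30, "y": -11, "z": 0, "rx": 0, "ry": 0, "rz": 0}, {"x": 34, "y": -14, "z": 0, "rx": 0, "ry": 0, "rz": 0}, {"x": 38, "y": -16, "z": 0, "rx": 0, "ry": 0, "rz": 0}, {"x": 41, "y": -19, "z": 0, "rx": 0, "ry": 0, "rz": 0}, {"x": 44, "y": -22, "z": 0, "rx": 0, "ry": 0, "rz": 0}, {"x": 47, "y": -25, "z": 0, "rx": 0, "ry": 0, "rz": 0}, {"x": 50, "y": -28, "z": 0, "rx": 0, "ry": 0, "rz": 0}, {"x": 52, "y": -31, "z": 0, "rx": 0, "ry": 0, "rz": 0}, {"x": 55, "y": -34, "z": 0, "rx": 0, "ry": 0, "rz": 0}, {"x": 57, "y": -38, "z": 0, "rx": 0, "ry": 0, "rz": 0}, {"x": 59, "y": -41, "z": 0, "rx": 0, "ry": 0, "rz": 0}, {"x": 61, "y": -44, "z": 0, "rx": 0, "ry": 0, "rz": 0}, {"x": 63, "y": -48, "z": 0, "rx": 0, "ry": 0, "rz": 0}, 
w end [0.41892876]
```

>>> arm_command:
  series:
    - {"x": 0, "y": 1, "z": 0, "rx": 0, "ry": 0, "rz": 0}
    - {"x": 5, "y": 0, "z": 0, "rx": 0, "ry": 0, "rz": 0}
    - {"x": 9, "y": -1, "z": 0, "rx": 0, "ry": 0, "rz": 0}
    - {"x": 14, "y": -3, "z": 0, "rx": 0, "ry": 0, "rz": 0}
    - {"x": 18, "y": -4, "z": 0, "rx": 0, "ry": 0, "rz": 0}
    - {"x": 22, "y": -6, "z": 0, "rx": 0, "ry": 0, "rz": 0}
    - {"x": 26, "y": -9, "z": 0, "rx": 0, "ry": 0, "rz": 0}
    - {"x": 30, "y": -11, "z": 0, "rx": 0, "ry": 0, "rz": 0}
    - {"x": 34, "y": -14, "z": 0, "rx": 0, "ry": 0, "rz": 0}
    - {"x": 38, "y": -16, "z": 0, "rx": 0, "ry": 0, "rz": 0}
    - {"x": 41, "y": -19, "z": 0, "rx": 0, "ry": 0, "rz": 0}
    - {"x": 44, "y": -22, "z": 0, "rx": 0, "ry": 0, "rz": 0}
    - {"x": 47, "y": -25, "z": 0, "rx": 0, "ry": 0, "rz": 0}
    - {"x": 50, "y": -28, "z": 0, "rx": 0, "ry": 0, "rz": 0}
    - {"x": 52, "y": -31, "z": 0, "rx": 0, "ry": 0, "rz": 0}
    - {"x": 55, "y": -34, "z": 0, "rx": 0, "ry": 0, "rz": 0}
    - {"x": 57, "y": -38, "z": 0, "rx": 0, "ry": 0, "rz": 0}
    - {"x": 59, "y": -41, "z": 0, "rx": 0, "ry": 0, "rz": 0}
    - {"x": 61, "y": -44, "z": 0, "rx": 0, "ry": 0, "rz": 0}
    - {"x": 63, "y": -48, "z": 0, "rx": 0, "ry": 0, "rz": 0}

```text
time: 16.15
tool_pos: [0.6442, 0.0553, 0.2755]
tool_rot: [3.141, 0.0, 1.099]
contact_force: [-0.9, 1.0, -0.6]
opening: 0.0004
grip_force: 0.0
```

```bash
python3 m.py 1 20 .05 post
```

```text
crown 16.15 [0.647 0.049 0.194] 0.79 0.088
post_top 16.15 [ 0.481 -0.071  0.142] 0.77 0.117
fit [1.5907 1.2875 0.0223 1.0174] res [ 0.5  0.6 -0.5 -1.   0.7 -0.2 -0.2  0.2] now 16.3 w [0.41239912] th [10.94038065]
tool [0.64423145 0.05538549 0.27561785] crown [0.642 0.059 0.275] err mm [ 2. -3.  1.] F [ 0.2 -0.3 -0.6]
{"x": 4, "y": -8, "z": 1, "rx": 0, "ry": 0, "rz": 0}, {"x": 5, "y": -12, "z": 1, "rx": 0, "ry": 0, "rz": 0}, {"x": 6, "y": -15, "z": 1, "rx": 0, "ry": 0, "rz": 0}, {"x": 7, "y": -19, "z": 1, "rx": 0, "ry": 0, "rz": 0}, {"x": 8, "y": -22, "z": 1, "rx": 0, "ry": 0, "rz": 0}, {"x": 8, "y": -25, "z": 1, "rx": 0, "ry": 0, "rz": 0}, {"x": 9, "y": -28, "z": 1, "rx": 0, "ry": 0, "rz": 0}, {"x": 9, "y": -32, "z": 1, "rx": 0, "ry": 0, "rz": 0}, {"x": 9, "y": -35, "z": 1, "rx": 0, "ry": 0, "rz": 0}, {"x": 9, "y": -38, "z": 1, "rx": 0, "ry": 0, "rz": 0}, {"x": 9, "y": -41, "z": 1, "rx": 0, "ry": 0, "rz": 0}, {"x": 9, "y": -44, "z": 1, "rx": 0, "ry": 0, "rz": 0}, {"x": 9, "y": -47, "z": 1, "rx": 0, "ry": 0, "rz": 0}, {"x": 9, "y": -50, "z": 1, "rx": 0, "ry": 0, "rz": 0}, {"x": 8, "y": -53, "z": 1, "rx": 0, "ry": 0, "rz": 0}, {"x": 8, "y": -55, "z": 1, "rx": 0, "ry": 0, "rz": 0}, {"x": 7, "y": -58, "z": 1, "rx": 0, "ry": 0, "rz": 0}, {"x": 6, "y": -61, "z": 1, "rx": 0, "ry": 0, "rz": 0}, {"x": 6, "y": -63, "z": 1, "rx": 0, "ry": 0, "rz": 0}, {"x": 5, "y": -66, "z": 1, "rx": 0, "ry": 0, "rz": 0}, 
w end [0.28067916]
```

>>> arm_command:
  series:
    - {"x": 4, "y": -8, "z": 0, "rx": 0, "ry": 0, "rz": 0}
    - {"x": 5, "y": -12, "z": 0, "rx": 0, "ry": 0, "rz": 0}
    - {"x": 6, "y": -15, "z": 0, "rx": 0, "ry": 0, "rz": 0}
    - {"x": 7, "y": -19, "z": 0, "rx": 0, "ry": 0, "rz": 0}
    - {"x": 8, "y": -22, "z": 0, "rx": 0, "ry": 0, "rz": 0}
    - {"x": 8, "y": -25, "z": 0, "rx": 0, "ry": 0, "rz": 0}
    - {"x": 9, "y": -28, "z": 0, "rx": 0, "ry": 0, "rz": 0}
    - {"x": 9, "y": -32, "z": 0, "rx": 0, "ry": 0, "rz": 0}
    - {"x": 9, "y": -35, "z": 0, "rx": 0, "ry": 0, "rz": 0}
    - {"x": 9, "y": -38, "z": 0, "rx": 0, "ry": 0, "rz": 0}
    - {"x": 9, "y": -41, "z": 0, "rx": 0, "ry": 0, "rz": 0}
    - {"x": 9, "y": -44, "z": 0, "rx": 0, "ry": 0, "rz": 0}
    - {"x": 9, "y": -47, "z": 0, "rx": 0, "ry": 0, "rz": 0}
    - {"x": 9, "y": -50, "z": 0, "rx": 0, "ry": 0, "rz": 0}
    - {"x": 8, "y": -53, "z": 0, "rx": 0, "ry": 0, "rz": 0}
    - {"x": 8, "y": -55, "z": 0, "rx": 0, "ry": 0, "rz": 0}
    - {"x": 7, "y": -58, "z": 0, "rx": 0, "ry": 0, "rz": 0}
    - {"x": 6, "y": -61, "z": 0, "rx": 0, "ry": 0, "rz": 0}
    - {"x": 6, "y": -63, "z": 0, "rx": 0, "ry": 0, "rz": 0}
    - {"x": 5, "y": -66, "z": 0, "rx": 0, "ry": 0, "rz": 0}

```text
time: 18.3
tool_pos: [0.5877, 0.0896, 0.2755]
tool_rot: [3.141, 0.0, 1.099]
contact_force: [-0.0, -0.2, 0.1]
opening: 0.0005
grip_force: 0.0
```

```bash
python3 m.py 1 20 .05 post
```

```text
crown 18.3 [0.593 0.085 0.194] 0.69 0.087
post_top 18.3 [ 0.552 -0.116  0.14 ] 0.64 0.119
fit [1.5895 1.2896 0.0222 1.0192] res [-0.5 -0.9  0.8 -0.8  0.4 -0.1 -0.3  0.2] now 18.45 w [0.27147752] th [11.66592422]
tool [0.58770105 0.08961774 0.27558901] crown [0.587 0.09  0.275] err mm [ 1. -0.  1.] F [ 1.2  0.7 -0.5]
{"x": -1, "y": -5, "z": 1, "rx": 0, "ry": 0, "rz": 0}, {"x": -2, "y": -7, "z": 1, "rx": 0, "ry": 0, "rz": 0}, {"x": -3, "y": -9, "z": 1, "rx": 0, "ry": 0, "rz": 0}, {"x": -4, "y": -11, "z": 1, "rx": 0, "ry": 0, "rz": 0}, {"x": -5, "y": -13, "z": 1, "rx": 0, "ry": 0, "rz": 0}, {"x": -6, "y": -15, "z": 1, "rx": 0, "ry": 0, "rz": 0}, {"x": -7, "y": -16, "z": 1, "rx": 0, "ry": 0, "rz": 0}, {"x": -8, "y": -18, "z": 1, "rx": 0, "ry": 0, "rz": 0}, {"x": -9, "y": -20, "z": 1, "rx": 0, "ry": 0, "rz": 0}, {"x": -10, "y": -21, "z": 1, "rx": 0, "ry": 0, "rz": 0}, {"x": -11, "y": -23, "z": 1, "rx": 0, "ry": 0, "rz": 0}, {"x": -12, "y": -24, "z": 1, "rx": 0, "ry": 0, "rz": 0}, {"x": -13, "y": -26, "z": 1, "rx": 0, "ry": 0, "rz": 0}, {"x": -14, "y": -27, "z": 1, "rx": 0, "ry": 0, "rz": 0}, {"x": -15, "y": -28, "z": 1, "rx": 0, "ry": 0, "rz": 0}, {"x": -16, "y": -30, "z": 1, "rx": 0, "ry": 0, "rz": 0}, {"x": -17, "y": -31, "z": 1, "rx": 0, "ry": 0, "rz": 0}, {"x": -18, "y": -32, "z": 1, "rx": 0, "ry": 0, "rz": 0}, {"x": -19, "y": -33, "z": 1, "rx": 0, "ry": 0, "rz": 0}, {"x": -20, "y": -34, "z": 1, "rx": 0, "ry": 0, "rz": 0}, 
w end [0.14681819]
```

>>> arm_command:
  series:
    - {"x": -1, "y": -5, "z": 0, "rx": 0, "ry": 0, "rz": 0}
    - {"x": -2, "y": -7, "z": 0, "rx": 0, "ry": 0, "rz": 0}
    - {"x": -3, "y": -9, "z": 0, "rx": 0, "ry": 0, "rz": 0}
    - {"x": -4, "y": -11, "z": 0, "rx": 0, "ry": 0, "rz": 0}
    - {"x": -5, "y": -13, "z": 0, "rx": 0, "ry": 0, "rz": 0}
    - {"x": -6, "y": -15, "z": 0, "rx": 0, "ry": 0, "rz": 0}
    - {"x": -7, "y": -16, "z": 0, "rx": 0, "ry": 0, "rz": 0}
    - {"x": -8, "y": -18, "z": 0, "rx": 0, "ry": 0, "rz": 0}
    - {"x": -9, "y": -20, "z": 0, "rx": 0, "ry": 0, "rz": 0}
    - {"x": -10, "y": -21, "z": 0, "rx": 0, "ry": 0, "rz": 0}
    - {"x": -11, "y": -23, "z": 0, "rx": 0, "ry": 0, "rz": 0}
    - {"x": -12, "y": -24, "z": 0, "rx": 0, "ry": 0, "rz": 0}
    - {"x": -13, "y": -26, "z": 0, "rx": 0, "ry": 0, "rz": 0}
    - {"x": -14, "y": -27, "z": 0, "rx": 0, "ry": 0, "rz": 0}
    - {"x": -15, "y": -28, "z": 0, "rx": 0, "ry": 0, "rz": 0}
    - {"x": -16, "y": -30, "z": 0, "rx": 0, "ry": 0, "rz": 0}
    - {"x": -17, "y": -31, "z": 0, "rx": 0, "ry": 0, "rz": 0}
    - {"x": -18, "y": -32, "z": 0, "rx": 0, "ry": 0, "rz": 0}
    - {"x": -19, "y": -33, "z": 0, "rx": 0, "ry": 0, "rz": 0}
    - {"x": -20, "y": -34, "z": 0, "rx": 0, "ry": 0, "rz": 0}

```text
time: 20.45
tool_pos: [0.5484, 0.0871, 0.2755]
tool_rot: [3.141, 0.0, 1.099]
contact_force: [-0.4, 0.6, -0.3]
opening: 0.0008
grip_force: 0.0
```

```bash
python3 m.py 1 20 .05 post
```

```text
crown 20.45 [0.548 0.082 0.193] 0.97 0.085
post_top 20.45 [ 0.607 -0.114  0.14 ] 0.9 0.12
fit [1.5919 1.2859 0.0223 1.0165] res [ 0.8 -0.9  0.2  0.3  0.  -0.2 -0.2  0.2] now 20.6 w [0.1456137] th [12.12797592]
tool [0.54842672 0.08714171 0.27553705] crown [0.546 0.087 0.275] err mm [3. 0. 1.] F [ 0.4 -0.7  0.1]
{"x": -3, "y": -4, "z": 1, "rx": 0, "ry": 0, "rz": 0}, {"x": -4, "y": -5, "z": 1, "rx": 0, "ry": 0, "rz": 0}, {"x": -5, "y": -5, "z": 1, "rx": 0, "ry": 0, "rz": 0}, {"x": -6, "y": -6, "z": 1, "rx": 0, "ry": 0, "rz": 0}, {"x": -6, "y": -7, "z": 1, "rx": 0, "ry": 0, "rz": 0}, {"x": -7, "y": -7, "z": 1, "rx": 0, "ry": 0, "rz": 0}, {"x": -8, "y": -8, "z": 1, "rx": 0, "ry": 0, "rz": 0}, {"x": -9, "y": -9, "z": 1, "rx": 0, "ry": 0, "rz": 0}, {"x": -9, "y": -9, "z": 1, "rx": 0, "ry": 0, "rz": 0}, {"x": -10, "y": -10, "z": 1, "rx": 0, "ry": 0, "rz": 0}, {"x": -10, "y": -10, "z": 1, "rx": 0, "ry": 0, "rz": 0}, {"x": -11, "y": -11, "z": 1, "rx": 0, "ry": 0, "rz": 0}, {"x": -11, "y": -11, "z": 1, "rx": 0, "ry": 0, "rz": 0}, {"x": -12, "y": -11, "z": 1, "rx": 0, "ry": 0, "rz": 0}, {"x": -12, "y": -12, "z": 1, "rx": 0, "ry": 0, "rz": 0}, {"x": -13, "y": -12, "z": 1, "rx": 0, "ry": 0, "rz": 0}, {"x": -13, "y": -12, "z": 1, "rx": 0, "ry": 0, "rz": 0}, {"x": -13, "y": -12, "z": 1, "rx": 0, "ry": 0, "rz": 0}, {"x": -14, "y": -13, "z": 1, "rx": 0, "ry": 0, "rz": 0}, {"x": -14, "y": -13, "z": 1, "rx": 0, "ry": 0, "rz": 0}, 
w end [0.02874134]
```

>>> arm_command:
  series:
    - {"x": -3, "y": -4, "z": 0, "rx": 0, "ry": 0, "rz": 0}
    - {"x": -4, "y": -5, "z": 0, "rx": 0, "ry": 0, "rz": 0}
    - {"x": -5, "y": -5, "z": 0, "rx": 0, "ry": 0, "rz": 0}
    - {"x": -6, "y": -6, "z": 0, "rx": 0, "ry": 0, "rz": 0}
    - {"x": -7, "y": -7, "z": 0, "rx": 0, "ry": 0, "rz": 0}
    - {"x": -8, "y": -8, "z": 0, "rx": 0, "ry": 0, "rz": 0}
    - {"x": -9, "y": -9, "z": 0, "rx": 0, "ry": 0, "rz": 0}
    - {"x": -10, "y": -10, "z": 0, "rx": 0, "ry": 0, "rz": 0}
    - {"x": -11, "y": -11, "z": 0, "rx": 0, "ry": 0, "rz": 0}
    - {"x": -12, "y": -11, "z": 0, "rx": 0, "ry": 0, "rz": 0}
    - {"x": -13, "y": -12, "z": 0, "rx": 0, "ry": 0, "rz": 0}
    - {"x": -13, "y": -12, "z": 0, "rx": 0, "ry": 0, "rz": 0}
    - {"x": -14, "y": -13, "z": 0, "rx": 0, "ry": 0, "rz": 0}
    - {"x": -14, "y": -13, "z": 0, "rx": 0, "ry": 0, "rz": 0}
    - {"x": -14, "y": -13, "z": 0, "rx": 0, "ry": 0, "rz": 0}
    - {"x": -14, "y": -13, "z": 0, "rx": 0, "ry": 0, "rz": 0}
    - {"x": -14, "y": -13, "z": 0, "rx": 0, "ry": 0, "rz": 0}
    - {"x": -14, "y": -13, "z": 0, "rx": 0, "ry": 0, "rz": 0}
    - {"x": -14, "y": -13, "z": 0, "rx": 0, "ry": 0, "rz": 0}
    - {"x": -14, "y": -13, "z": 0, "rx": 0, "ry": 0, "rz": 0}

```text
time: 22.6
tool_pos: [0.5305, 0.0806, 0.2755]
tool_rot: [3.142, 0.0, 1.099]
contact_force: [-0.7, 0.8, -0.6]
opening: 0.0007
grip_force: 0.0
```

>>> arm_command:
  series:
    - {"x": 0, "y": 0, "z": 0, "rx": 0, "ry": 0, "rz": 0}
    - {"x": 0, "y": 0, "z": 0, "rx": 0, "ry": 0, "rz": 0}
    - {"x": 0, "y": 0, "z": 0, "rx": 0, "ry": 0, "rz": 0}
    - {"x": 0, "y": 0, "z": 0, "rx": 0, "ry": 0, "rz": 0}
    - {"x": 0, "y": 0, "z": 0, "rx": 0, "ry": 0, "rz": 0}
    - {"x": 0, "y": 0, "z": 0, "rx": 0, "ry": 0, "rz": 0}
    - {"x": 0, "y": 0, "z": 0, "rx": 0, "ry": 0, "rz": 0}
    - {"x": 0, "y": 0, "z": 0, "rx": 0, "ry": 0, "rz": 0}
    - {"x": 0, "y": 0, "z": 0, "rx": 0, "ry": 0, "rz": 0}
    - {"x": 0, "y": 0, "z": 0, "rx": 0, "ry": 0, "rz": 0}

```text
time: 23.6
tool_pos: [0.5305, 0.0806, 0.2755]
tool_rot: [3.141, 0.0, 1.099]
contact_force: [0.7, -0.2, 0.2]
opening: 0.0002
grip_force: 0.0
```

```bash
python3 m.py 2 1 .05 post; python3 -c "
from h import *
c=read_camera('scene');cv2.imwrite('pics/4.png',cv2.resize(c['pixels'][100:280,150:370],None,fx=3,fy=3))"
```

```text
crown 23.6 [0.533 0.074 0.191] 0.78 0.083
post_top 23.6 [ 0.631 -0.103  0.142] 0.65 0.119
crown 23.75 [0.534 0.079 0.193] 0.63 0.087
post_top 23.75 [ 0.629 -0.104  0.14 ] 0.92 0.119
fit [1.5915 1.2864 0.0223 1.0168] res [ 0.1  0.1  0.4 -0.6 -0.1 -0.2 -0.2  0.2] now 23.9 w [-1.22578521e-05] th [12.3105616]
tool [0.53052979 0.08062991 0.27548948] crown [0.53  0.08  0.275] err mm [0. 0. 0.] F [-0.6 -0.3 -0.3]
{"x": 0, "y": 0, "z": 0, "rx": 0, "ry": 0, "rz": 0}, 
w end [-1.22578521e-05]
```

View pics/4.png

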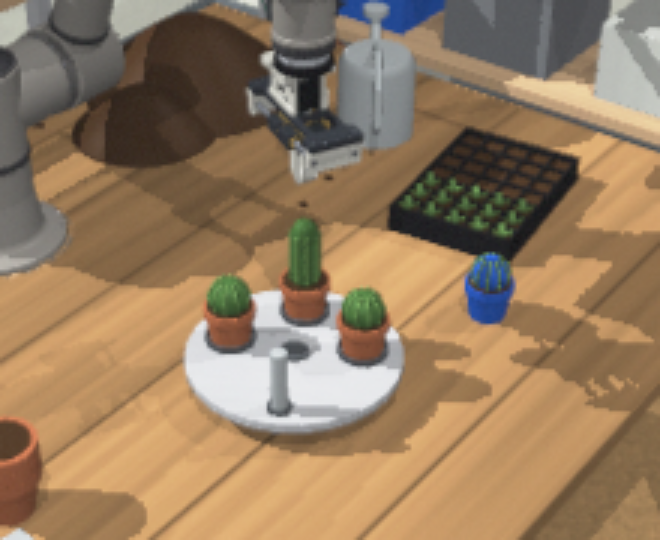

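The table has stopped with all three cacti upright. The fingertips at (305,180) hover over the crown at (305,222). One more rest check, then I hand in.

>>> arm_command:
  series:
    - {"x": 0, "y": 0, "z": 0, "rx": 0, "ry": 0, "rz": 0}
    - {"x": 0, "y": 0, "z": 0, "rx": 0, "ry": 0, "rz": 0}
    - {"x": 0, "y": 0, "z": 0, "rx": 0, "ry": 0, "rz": 0}
    - {"x": 0, "y": 0, "z": 0, "rx": 0, "ry": 0, "rz": 0}
    - {"x": 0, "y": 0, "z": 0, "rx": 0, "ry": 0, "rz": 0}
    - {"x": 0, "y": 0, "z": 0, "rx": 0, "ry": 0, "rz": 0}
    - {"x": 0, "y": 0, "z": 0, "rx": 0, "ry": 0, "rz": 0}
    - {"x": 0, "y": 0, "z": 0, "rx": 0, "ry": 0, "rz": 0}
    - {"x": 0, "y": 0, "z": 0, "rx": 0, "ry": 0, "rz": 0}
    - {"x": 0, "y": 0, "z": 0, "rx": 0, "ry": 0, "rz": 0}

```text
time: 24.95
tool_pos: [0.5305, 0.0806, 0.2755]
tool_rot: [3.142, 0.0, 1.099]
contact_force: [-0.0, -0.7, -0.4]
opening: 0.0006
grip_force: 0.0
```

```bash
python3 m.py 1 1 .05 post; python3 -c "
from cell import *
print(hand_in())"
```

```text
crown 24.95 [0.53  0.076 0.193] 0.59 0.086
post_top 24.95 [ 0.631 -0.105  0.14 ] 0.68 0.121
fit [1.5924 1.2854 0.0223 1.0162] res [ 0.3 -0.6 -0.2  0.4  0.1 -0.2 -0.2  0.2] now 25.1 w [-2.98750365e-06] th [12.3149213]
tool [0.53049859 0.08062633 0.27549695] crown [0.53  0.08  0.275] err mm [0. 1. 0.] F [ 0.3 -0.1  0.3]
{"x": -1, "y": 0, "z": 0, "rx": 0, "ry": 0, "rz": 0}, 
w end [-2.98750365e-06]
the job is handed in; nothing more can be done
None
```

The job is handed in, with no verdict returned: I pushed the table to about 1.29 rad/s, let it coast, and kept the tool over the crown until it stopped; the tool now hovers about 8 cm above it, within about 5 mm sideways by the camera.

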